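# Cock the desoldering pumps

## Robot

A 7-joint arm with a two-finger parallel gripper is mounted at the origin on the work surface. World frame = base frame: x ahead of the robot, y to its left, z up, the work surface at z = 0. Lengths are in m, angles in rad, forces in N, time in s.
With the tool pointing down it reaches from about 0.35 to 0.9 m from the base axis. Payload 7.2 kg.
Tool frame: the origin (TCP) lies midway between the tips of the shut fingers; the grasp point (between the pads) lies 19 mm behind it (manip.grasp_offset is the distance from the TCP to the grasp point, in m); z points along the fingers, y is the line along which they close (so a half turn about z gives the same grasp; the last joint's range is limited). The gripper opens to 88 mm and grips with 3 to 60 N. Pads are 20 mm wide; open, the fingers measure 115 mm over their backs; the gripper's body (75 mm by 178 mm) begins 61 mm behind the grasp point.
Start: joints at [-1.416, 0.411, -0.013, 1.596, 0.006, 1.134, -0.082], TCP at [0.138, 0.61, 0.223] pointing down, gripper open.
Joint ranges: [-2.95, 2.95], [-0.29, 1.99], [-1.47, 1.44], [0.14, 2.54], [-1.03, 4.17], [0.13, 1.85], [-2.86, 2.86]. Speed limits (rad/s): [2.39, 2.39, 3.01, 3.01, 3.14, 3.14, 3.14].

## Interface

Orientations are given as a unit quaternion [x, y, z, w].
In Python, from rig import manip, eyes gives the robot as it stands.
- The arm moves only by the shell command python3 -m pendant 'ROWS' [FORCE]. ROWS is JSON, a list of rows, each an object with "angular": the turn, a rotation vector about the world's x, y, z in degrees, a list of three; "xyz": the shift along the world's x, y, z in mm, a list of three; "jaw": the opening, from -1 (shut) to 1 (fully open). A call has 1 to 20 rows; each row shifts and turns the commanded pose from where the row before left it; what a row does not reach is not made up. A row lasts 1/12 s, in which the tool goes at most 41.7 mm and 7.16 degrees, less where a joint would pass 70% of its speed; a pose out of reach is approached as far as the arm can. A call with a gripper value outside its range is refused whole. The fingers move at their own pace and stop on an object; FORCE is the grip in N (left out, the last holds). Time passes only in rows, so rows that do not move let the fingers close. It gives the time, the measured TCP pose, the force, the opening and the grip force at its end, in the units of the state.
- manip.read_state(): the state, without advancing time (a new reading comes with each control period).
- eyes.camera(name): name is "side" or "top"; returns (picture, depth): 420x560x3 uint8, red, green, blue; 420x560 float32, m along the optical axis (not along the pixel's ray), 0 where there is no reading.
- eyes.get_calibration(name): a dict with "fx", "fy", "cx", "cy" (pixels), "R" (3x3) and "t" (3): a world point X has camera coordinates R X + t. Camera axes: x right, y down, z forward; pixel columns grow to the right and rows downward; lengths in m; the calibration is good to about 2 mm. A picture is of the moment at which its call begins. get_calibration takes no time and is no camera call.
- manip.finish_job(): hands the job in; it is judged then, once.
Trained networks look in the newest picture that a camera, given by its name, has taken for a name from the list of things; names that differ only in an ending like _2 or _b are one class to them, and where a whole thing is asked for, a point or a joint stands for the part that bears it (a point fixed in the world has none). Each returns a list of dicts, best first, with "conf" (0 to 1); they miss things now and then, are a little off and sometimes report something else, mostly with a low value. They report only what shows in the picture. A call takes as long as a camera call. They do not tell look-alikes from the thing itself.
- eyes.look_for(query, camera): "location" ([column, row] in pixels, amid what is visible of it).
- eyes.mark_of(query, camera): "location" ([column, row] in pixels: a listed point, or the origin of a listed thing).
The state is a dict: "time_s": time; "joints": joint angles; "dq": joint speeds; "tau": joint torques, N m; "ee_pos": TCP position; "ee_rot": TCP orientation; "force": force on the tool from outside, world axes, zero at the start; "wrist_torque": the same for the moment, N m; "opening": opening from 0.0 (shut) to 1.0 (fully open); "finger_force": force on a finger pad.
Only numpy, scipy, OpenCV 4.12 (cv2) and the standard library are available. Lean on these libraries where they do the work, as an engineer would, in place of code of your own. Each camera call takes 0.05 s, during which the arm holds its last target. There are 200 camera calls.

## Task

Get both desoldering pumps in the tool rack ready for use: with a fingertip push each plunger down past its catch, then let go, so that it springs back a little and stays latched part-way down. Leave the pumps standing in the rack, do not grip or lift anything, and leave all the other things where they are.

Things in the scene. Friction and masses are not known exactly. Their poses are not given: they have to be found in the camera images.
- rack: Tool rack, fixed: a chipboard foot 170 x 300 x 18 mm (its x, y, z) with an upright pine block 56 x 270 mm standing on it, top at 98 mm. Origin: centre of the foot's underside. z up; the block's centre line lies 35 mm along +x, with three equal 21 mm bores at y = -90, -20 and +50 mm and a small slot at y = +108 mm. The three bores hold the long pump, the short pump and the solder tube, in any order; the slot holds a screwdriver (top about 184 mm above the bench).
- pump_long: The longer-stroke desoldering pump: plain aluminium barrel 20 mm across with a black end cap 25 mm across. It stands loose (90 g), nozzle down, in a rack bore; upright but for up to about 1.5 degrees of play. Origin: nozzle tip, resting on the rack's foot 18 mm above the bench; z up along the pump. Top of the cap at 172 mm. On the cap's +x side a small grey release button stands 5 mm out.
- pump_short: The shorter-stroke desoldering pump: black barrel 20 mm across with a grey end cap 25 mm across. It stands loose (90 g), nozzle down, in a rack bore. Origin: nozzle tip, 18 mm above the bench; z up. Top of the cap at 166 mm. Release button on the cap's +x side as on the other.
- knob_long (a point): Centre of the flat top of the long pump's thumb knob (24 mm across, 10 mm thick) on its steel plunger rod; about 250 mm above the bench when up. Moves with the plunger.
- knob_short (a point): Centre of the flat top of the short pump's thumb knob (24 mm across, 10 mm thick); about 236 mm above the bench when up. Moves with the plunger.
- plunger_long (a joint): How far the long pump's plunger is pushed down, m: 0 fully up (sprung up), bottoms at 0.046. A barb on the rod rides past a sprung catch in the cap at about 0.034; pushed beyond 0.037 and released it comes back up and rests on the catch at about 0.034. Pushing takes 6 N at the top, 13 N at the bottom plus 1 to 3 N of drag (push slowly, about 40 mm/s; a compliant arm may stop a few mm short, so aim for the bottom).
- plunger_short (a joint): How far the short pump's plunger is pushed down, m: 0 fully up (sprung up), bottoms at 0.038, same kind of catch. Latches at about 0.027 when pushed beyond 0.030 and released. 5 N at the top, 11 N at the bottom plus 1 to 3 N of drag (push slowly, about 40 mm/s; a compliant arm may stop a few mm short, so aim for the bottom).
- solder_tube: Clear tube of solder with a grey cap, 23 mm across at the cap, 142 mm long, standing loose in the third rack bore; it has no plunger. Origin: centre of its underside. Leave it.
- screwdriver: Screwdriver with a black handle, standing blade down in the rack's slot. Origin: blade tip. Leave it.
- solder_reel: Reel of solder, 60 mm across and 32 mm high, lying flat on the rack's foot in front of the block. Origin: centre of its underside. Leave it.
- tip_tin: Round iron-tip cleaner tin, 80 mm across and 46 mm high, on the bench left of the rack. Origin: centre of its underside. Leave it.
- pliers: Pliers 140 mm long lying flat on the bench left of the rack. Origin: under the pivot. Leave them.
- meter: Hand multimeter 140 x 72 x 32 mm lying on the bench right of the rack. Origin: centre of its underside. Leave it.
- pcb: Small circuit board 66 x 52 mm with a black transformer, 40 mm high, on the bench right of the rack. Origin: centre underneath. Leave it.
- motor: Small motor, 36 mm across and 43 mm high with its brass shaft up, on the bench right of the rack. Origin: centre of its underside. Leave it.
There are look-alikes about, which are no part of the job. Leave any pink or yellow look-alike of the pump_short alone.

How it is judged:
At the end, for the whole second after the job is handed in: Both plungers rest latched on their catches (long pump 30 to 37 mm down, short pump 23 to 30 mm down) and are still, and both pumps stand upright and fully down in the bores they started in (value of joint plunger_long between 0.03 and 0.037 m and value of joint plunger_short between 0.023 and 0.03 m and velocity of joint plunger_long between -0.01 and 0.01 m/s and velocity of joint plunger_short between -0.01 and 0.01 m/s and z of each of pump_long, pump_short in the frame of rack below 0.024 m and angle between each of pump_long, pump_short's own z axis and vertical below 0.08 rad and distance of each of pump_long, pump_short from where it was at the start of the episode below 0.015 m); the robot touches nothing.
It fails at once if a pump is lifted by more than 12 mm out of the rack (z of any of pump_long, pump_short in the frame of rack above 0.03 m).
It fails at once if a plunger knob is taken between the finger pads instead of being pushed from above (the middle of the pads comes within 9 mm of the knob's top) (distance between the grasp point and knob_long below 0.009 m or distance between the grasp point and knob_short below 0.009 m).
It fails at once if the solder tube, screwdriver or reel on the rack is moved by more than 15 mm (distance of any of solder_tube, screwdriver, solder_reel from where it was at the start of the episode above 0.015 m).
It fails at once if a thing lying on the bench (tin, pliers, meter, circuit board, motor) is moved by more than 20 mm (distance of any of tip_tin, pliers, meter, pcb, motor from where it was at the start of the episode above 0.02 m).
It also fails if it takes over 38 s, if anything falls off the work surface, if the arm or the gripper's body presses on something with over 40 N, if the wrist force passes 120 N, or if a joint passes its speed limit or range.

## Working session

There is one attempt and no reset: what is moved stays moved. The work goes in short steps, Python scripts to look and compute and a shell command to move; the robot and the scene stay as the last step left them, time stands still between calls to the robot, and variables do not carry over. Pictures are saved under pics/ and viewed, at most 10 in all, crops included, and the job is handed in when it is done.

```bash
mkdir -p pics; cat > h.py <<'E'
import numpy as np,cv2
from rig import manip,eyes
def world(cam,uv,d):
    c=eyes.get_calibration(cam);p=np.array([(uv[0]-c['cx'])/c['fx']*d,(uv[1]-c['cy'])/c['fy']*d,d])
    return np.array(c['R']).T@(p-np.array(c['t']))
def tri(a,b):
    A=[]
    for cam,uv in (('side',a),('top',b)):
        c=eyes.get_calibration(cam);P=np.array([[c['fx'],0,c['cx']],[0,c['fy'],c['cy']],[0,0,1]])@np.c_[c['R'],c['t']]
        A.append(P)
    X=cv2.triangulatePoints(A[0],A[1],np.float64(a).reshape(2,1),np.float64(b).reshape(2,1));return (X[:3]/X[3]).ravel()
E
python3 - <<'E'
from h import *
print(manip.read_state())
np.set_printoptions(precision=3,suppress=True)
for cam in ('side','top'):
    im,d=eyes.camera(cam);np.save(cam+'_d',d);cv2.imwrite(f'pics/{cam}1.png',im[:,:,::-1])
    for q in ('knob_long','knob_short'):
        for r in eyes.mark_of(q,cam)[:4]:
            u,v=map(round,map(float,r['location']));print(cam,q,r['conf'],u,v,world(cam,(u,v),d[min(v,419),min(u,559)]))
    for q in ('pump_long','pump_short','solder_tube'):
        for r in eyes.look_for(q,cam)[:3]:print(cam,q,r)
E
```

```text
{'time_s': 0.0, 'joints': array([-1.41616753,  0.4118917 , -0.01271676,  1.59698889,  0.00559589,
        1.13429928, -0.08217872]), 'dq': array([ 0.00024337,  0.00032551,  0.00141387, -0.00111299, -0.00090915,
        0.00060737, -0.00066353]), 'tau': array([-7.59390550e-04, -5.87954307e+01,  6.41871840e-01, -2.91072822e+01,
       -5.36489964e-02,  1.83603808e-02,  1.46252314e-04]), 'ee_pos': array([0.13804777, 0.60907235, 0.22183673]), 'ee_rot': array([ 1.11160034e-01,  9.93802216e-01, -7.75070480e-04, -3.43655841e-05]), 'force': array([-1.21030562,  0.30681423,  0.08751781]), 'wrist_torque': array([ 0.00711898, -0.01630165,  0.02494306]), 'finger_force': 0.0, 'opening': 0.996210164206324}
side knob_long 0.65 350 175 [0.644 0.006 0.249]
side knob_short 0.64 247 245 [0.332 0.144 0.023]
side knob_short 0.58 303 165 [0.575 0.143 0.236]
side knob_short 0.54 273 316 [ 0.231 -0.112  0.031]
side knob_short 0.4 418 356 [ 0.461 -0.461  0.018]
side pump_long {'location': [344.4, 191.8], 'conf': 0.49}
side pump_short {'location': [171.7, 171.8], 'conf': 0.72}
side pump_short {'location': [217.0, 233.3], 'conf': 0.69}
side pump_short {'location': [306.6, 335.9], 'conf': 0.68}
side solder_tube {'location': [324.4, 195.2], 'conf': 0.66}
top knob_long 0.65 301 136 [0.647 0.008 0.252]
top knob_long 0.36 436 210 [0.261 0.079 1.413]
top knob_short 0.6 335 282 [ 0.239 -0.112  0.021]
top knob_short 0.56 102 219 [0.443 0.652 0.001]
top knob_short 0.43 258 156 [0.594 0.128 0.231]
top knob_short 0.4 259 254 [0.329 0.132 0.001]
top pump_long {'location': [297.1, 143.7], 'conf': 0.68}
top pump_short {'location': [364.7, 269.6], 'conf': 0.88}
top pump_short {'location': [107.6, 250.7], 'conf': 0.82}
top pump_short {'location': [222.7, 268.3], 'conf': 0.77}
```

View pics/side1.png

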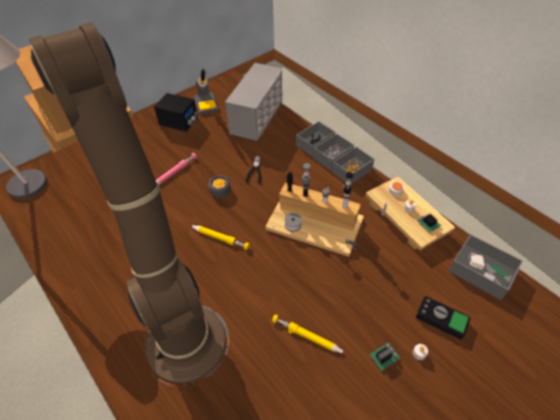

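View pics/top1.png

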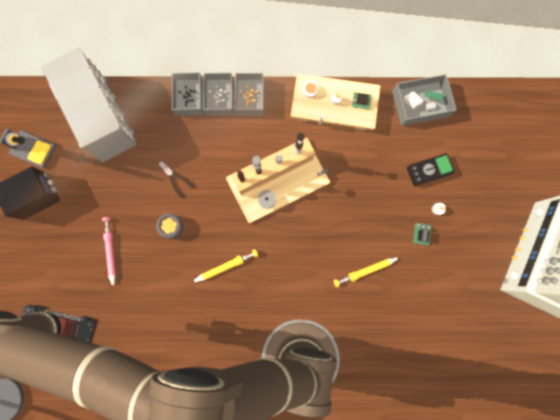

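The side view shows the rack with, left to right, the screwdriver (290,180), short pump (305,170), tube (325,195) and long pump (349,178). The top view shows the same knobs at about (257,158) and (301,136). The yellow and pink look-alikes lie on the bench. Next I'll refine the knob tops with depth and triangulation.

```bash
python3 - <<'E'
from h import *
np.set_printoptions(precision=4,suppress=True)
P=dict(long=((350,175),(301,136)),short=((303,165),(258,156)))
for k,(a,b) in P.items(): print(k,'tri',tri(a,b))
out=[]
for cam in ('top','side'):
    d=np.load(cam+'_d.npy');v,u=np.nonzero(d>0)
    c=eyes.get_calibration(cam);z=d[v,u];p=np.c_[(u-c['cx'])/c['fx']*z,(v-c['cy'])/c['fy']*z,z]
    W=(p-np.array(c['t']))@np.array(c['R'])
    print(cam,'cam at',-np.array(c['R']).T@np.array(c['t']))
    for k,g in (('long',(.646,.007)),('short',(.59,.132)),):
        for lo,hi in ((.225,.27),(.15,.19)):
            s=(np.hypot(W[:,0]-g[0],W[:,1]-g[1])<.04)&(W[:,2]>lo)&(W[:,2]<hi)
            q=W[s]
            if len(q):print(k,lo,len(q),np.median(q,0),(q.min(0)+q.max(0))/2,q.min(0),q.max(0))
for cam,(x,y,w,h) in dict(side=(265,150,110,110),top=(220,120,120,110)).items():
    im=cv2.imread(f'pics/{cam}1.png')[y:y+h,x:x+w];out.append(cv2.resize(im,(400,400),interpolation=cv2.INTER_CUBIC))
cv2.imwrite('pics/crop1.png',np.hstack(out))
# foot edge: pliers/other heights above bench around the path
d=np.load('top_d.npy')
E
```

```text
long tri [0.648  0.0077 0.2455]
short tri [0.5813 0.1338 0.2426]
top cam at [0.2615 0.0793 1.4125]
long 0.225 57 [0.6451 0.01   0.2483] [0.6456 0.0087 0.2484] [ 0.6344 -0.0012  0.2419] [0.6567 0.0187 0.2548]
long 0.15 46 [0.6406 0.0114 0.1854] [0.6448 0.011  0.1712] [ 0.6338 -0.0023  0.1524] [0.6559 0.0242 0.19  ]
short 0.225 56 [0.5833 0.1337 0.2346] [0.5832 0.1339 0.2338] [0.5721 0.1226 0.2262] [0.5944 0.1451 0.2414]
short 0.15 48 [0.578  0.1332 0.1806] [0.5808 0.135  0.1739] [0.5713 0.1215 0.1599] [0.5903 0.1484 0.1879]
side cam at [-0.1075 -0.5682  1.1903]
long 0.225 49 [0.642  0.0101 0.249 ] [0.6443 0.0109 0.24  ] [ 0.6323 -0.0008  0.2266] [0.6562 0.0226 0.2534]
long 0.15 72 [0.6393 0.0077 0.1769] [0.6447 0.0127 0.1699] [ 0.6324 -0.0036  0.15  ] [0.657  0.029  0.1898]
short 0.225 45 [0.5799 0.1326 0.2361] [0.5809 0.1362 0.2332] [0.5692 0.1245 0.2266] [0.5927 0.148  0.2398]
short 0.15 74 [0.5769 0.1311 0.1771] [0.5806 0.1361 0.1691] [0.5683 0.1198 0.1502] [0.5929 0.1524 0.1881]
```

View pics/crop1.png

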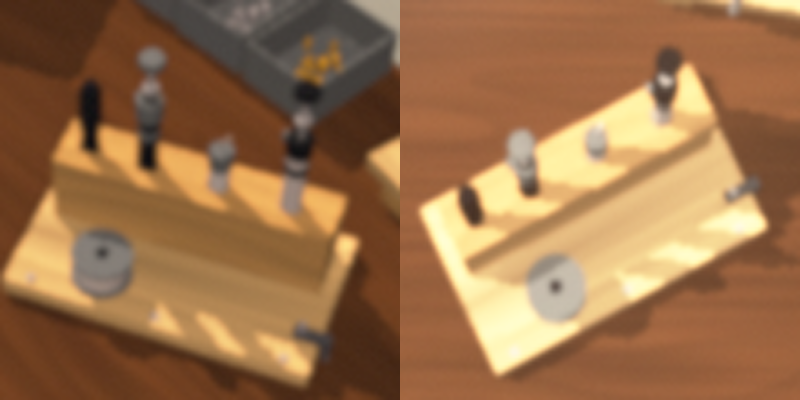

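Depth and triangulation agree. knob_long is at (0.645, 0.010, 0.249) and knob_short at (0.581, 0.134, 0.235). They are 139 mm apart, matching the 140 mm between those bores, and the heights match the text. Moving above the short knob with the fingers shut.

```bash
python3 -m pendant '[{"angular":[0,0,0],"xyz":[0,0,20],"jaw":-1},{"angular":[0,0,0],"xyz":[27.7,-29.7,3],"jaw":-1},{"angular":[0,0,0],"xyz":[27.7,-29.7,3],"jaw":-1},{"angular":[0,0,0],"xyz":[27.7,-29.7,3],"jaw":-1},{"angular":[0,0,0],"xyz":[27.7,-29.7,3],"jaw":-1},{"angular":[0,0,0],"xyz":[27.7,-29.7,3],"jaw":-1},{"angular":[0,0,0],"xyz":[27.7,-29.7,3],"jaw":-1},{"angular":[0,0,0],"xyz":[27.7,-29.7,3],"jaw":-1},{"angular":[0,0,0],"xyz":[27.7,-29.7,3],"jaw":-1},{"angular":[0,0,0],"xyz":[27.7,-29.7,3],"jaw":-1},{"angular":[0,0,0],"xyz":[27.7,-29.7,3],"jaw":-1},{"angular":[0,0,0],"xyz":[27.7,-29.7,3],"jaw":-1},{"angular":[0,0,0],"xyz":[27.7,-29.7,3],"jaw":-1},{"angular":[0,0,0],"xyz":[27.7,-29.7,3],"jaw":-1},{"angular":[0,0,0],"xyz":[27.7,-29.7,3],"jaw":-1},{"angular":[0,0,0],"xyz":[27.7,-29.7,3],"jaw":-1},{"angular":[0,0,0],"xyz":[27.7,-29.7,3],"jaw":-1},{"angular":[0,0,0],"xyz":[0,0,0],"jaw":-1},{"angular":[0,0,0],"xyz":[0,0,0],"jaw":-1},{"angular":[0,0,0],"xyz":[0,0,0],"jaw":-1}]'
```

```text
time_s: 2.27
ee_pos: [0.581, 0.1347, 0.2903]
ee_rot: [0.111, 0.994, 0.0, -0.0]
force: [0.1, 0.1, 0.1]
opening: 0.008
finger_force: 0.0
```

```bash
python3 -m pendant '[{"angular":[0,0,0],"xyz":[0,-1,-12],"jaw":-1},{"angular":[0,0,0],"xyz":[0,0,-12],"jaw":-1},{"angular":[0,0,0],"xyz":[0,0,-12],"jaw":-1},{"angular":[0,0,0],"xyz":[0,0,-10],"jaw":-1},{"angular":[0,0,0],"xyz":[0,0,-3.5],"jaw":-1},{"angular":[0,0,0],"xyz":[0,0,-3.5],"jaw":-1},{"angular":[0,0,0],"xyz":[0,0,-3.5],"jaw":-1},{"angular":[0,0,0],"xyz":[0,0,-3.5],"jaw":-1},{"angular":[0,0,0],"xyz":[0,0,0],"jaw":-1}]'
python3 - <<'E'
from h import *
o=[]
for cam,(x,y,w,h) in dict(side=(245,110,140,140),top=(210,90,140,140)).items():
    im,d=eyes.camera(cam);o.append(cv2.resize(im[y:y+h,x:x+w,::-1],(400,400),interpolation=cv2.INTER_CUBIC))
cv2.imwrite('pics/c2.png',np.hstack(o))
E
```

```text
time_s: 3.02
ee_pos: [0.5819, 0.1336, 0.2314]
ee_rot: [0.111, 0.994, 0.0, 0.001]
force: [-0.0, 0.8, 4.6]
opening: 0.005
finger_force: 2.3
```

View pics/c2.png

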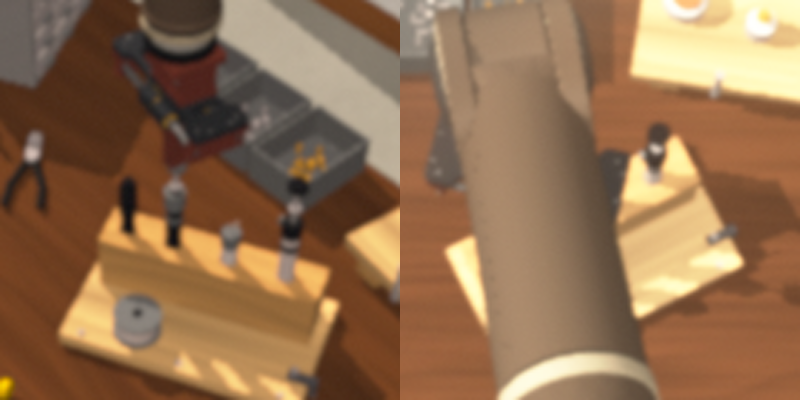

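The crop shows the fingertips resting on the short pump's knob, at about (178,165) in the left half, and the 4.6 N force confirms contact. Pushing down now.

```bash
python3 -m pendant '[{"angular":[0,0,0],"xyz":[0,0,-3.5],"jaw":-1},{"angular":[0,0,0],"xyz":[0,0,-3.5],"jaw":-1},{"angular":[0,0,0],"xyz":[0,0,-3.5],"jaw":-1},{"angular":[0,0,0],"xyz":[0,0,-3.5],"jaw":-1},{"angular":[0,0,0],"xyz":[0,0,-3.5],"jaw":-1},{"angular":[0,0,0],"xyz":[0,0,-3.5],"jaw":-1},{"angular":[0,0,0],"xyz":[0,0,-3.5],"jaw":-1},{"angular":[0,0,0],"xyz":[0,0,-3.5],"jaw":-1},{"angular":[0,0,0],"xyz":[0,0,-3.5],"jaw":-1},{"angular":[0,0,0],"xyz":[0,0,-3.5],"jaw":-1},{"angular":[0,0,0],"xyz":[0,0,-3.5],"jaw":-1},{"angular":[0,0,0],"xyz":[0,0,0],"jaw":-1},{"angular":[0,0,0],"xyz":[0,0,0],"jaw":-1}]'
```

```text
time_s: 4.2
ee_pos: [0.5831, 0.1337, 0.1976]
ee_rot: [0.111, 0.994, 0.002, 0.003]
force: [-10.8, -2.7, 34.3]
opening: 0.005
finger_force: 17.7
```

Bottomed out at 34 N. Lifting slowly, then moving over the long pump.

```bash
python3 -m pendant '[{"angular":[0,0,0],"xyz":[0,0,3],"jaw":-1},{"angular":[0,0,0],"xyz":[0,0,3],"jaw":-1},{"angular":[0,0,0],"xyz":[0,0,3],"jaw":-1},{"angular":[0,0,0],"xyz":[0,0,3],"jaw":-1},{"angular":[0,0,0],"xyz":[0,0,4],"jaw":-1},{"angular":[0,0,0],"xyz":[0,0,4],"jaw":-1},{"angular":[0,0,0],"xyz":[0,0,10],"jaw":-1},{"angular":[0,0,0],"xyz":[0,0,20],"jaw":-1},{"angular":[0,0,0],"xyz":[0,0,25],"jaw":-1},{"angular":[0,0,0],"xyz":[0,0,25],"jaw":-1},{"angular":[0,0,0],"xyz":[12.8,-24.8,0],"jaw":-1},{"angular":[0,0,0],"xyz":[12.8,-24.8,0],"jaw":-1},{"angular":[0,0,0],"xyz":[12.8,-24.8,0],"jaw":-1},{"angular":[0,0,0],"xyz":[12.8,-24.8,0],"jaw":-1},{"angular":[0,0,0],"xyz":[12.8,-24.8,0],"jaw":-1},{"angular":[0,0,0],"xyz":[0,0,0],"jaw":-1},{"angular":[0,0,0],"xyz":[0,0,0],"jaw":-1},{"angular":[0,0,0],"xyz":[0,0,0],"jaw":-1}]'
python3 - <<'E'
from h import *
o=[]
for cam,(x,y,w,h) in dict(side=(245,110,140,140),top=(210,90,140,140)).items():
    im,d=eyes.camera(cam);o.append(cv2.resize(im[y:y+h,x:x+w,::-1],(400,400),interpolation=cv2.INTER_CUBIC))
    for q in ('knob_short','knob_long'):
      for r in eyes.mark_of(q,cam)[:3]:
        u,v=map(round,map(float,r['location']));print(cam,q,r['conf'],u,v,world(cam,(u,v),d[min(v,419),min(u,559)]))
cv2.imwrite('pics/c3.png',np.hstack(o))
E
```

```text
time_s: 5.7
ee_pos: [0.645, 0.01, 0.292]
ee_rot: [0.111, 0.994, 0.0, -0.0]
force: [0.3, 0.2, -0.2]
opening: 0.007
finger_force: 0.0
side knob_short 0.57 304 170 [0.57977873 0.14222991 0.21102341]
side knob_short 0.54 314 224 [0.55984419 0.06183572 0.02295711]
side knob_short 0.5 249 242 [0.35250408 0.16234579 0.00125478]
side knob_long 0.46 348 175 [0.6379203  0.00859833 0.25118159]
top knob_short 0.73 429 166 [ 0.61687222 -0.42677065  0.03570242]
top knob_short 0.58 261 162 [0.61384854 0.12461122 0.09310997]
top knob_short 0.48 330 283 [0.25072062 0.00458622 0.81920012]
top knob_long 0.68 257 177 [0.5639665  0.1365728  0.09916366]
top knob_long 0.52 438 209 [ 0.4754471  -0.45304694  0.02394685]
top knob_long 0.36 279 179 [0.57595567 0.06709538 0.0183192 ]
```

View pics/c3.png

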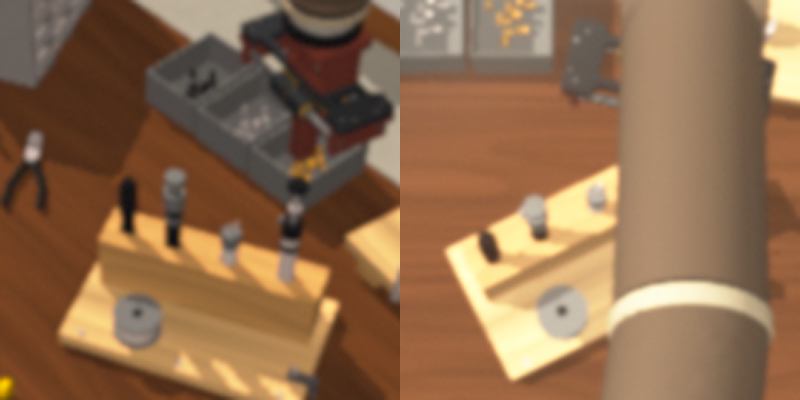

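The short knob now shows at about 0.211 m, roughly 25 mm down, so it is latched. The finger is above the long knob, which sits at (298,187) in the left half. Pushing it down.

```bash
python3 -m pendant '[{"angular":[0,0,0],"xyz":[0,0,-12],"jaw":-1},{"angular":[0,0,0],"xyz":[0,0,-12],"jaw":-1},{"angular":[0,0,0],"xyz":[0,0,-12],"jaw":-1},{"angular":[0,0,0],"xyz":[0,0,-3.5],"jaw":-1},{"angular":[0,0,0],"xyz":[0,0,-3.5],"jaw":-1},{"angular":[0,0,0],"xyz":[0,0,-3.5],"jaw":-1},{"angular":[0,0,0],"xyz":[0,0,0],"jaw":-1}]'
```

```text
time_s: 6.58
ee_pos: [0.6456, 0.0092, 0.2458]
ee_rot: [0.111, 0.994, 0.0, 0.0]
force: [-1.3, 0.2, 5.0]
opening: 0.002
finger_force: 2.7
```

```bash
python3 -m pendant '[{"angular":[0,0,0],"xyz":[0,0,-3.5],"jaw":-1},{"angular":[0,0,0],"xyz":[0,0,-3.5],"jaw":-1},{"angular":[0,0,0],"xyz":[0,0,-3.5],"jaw":-1},{"angular":[0,0,0],"xyz":[0,0,-3.5],"jaw":-1},{"angular":[0,0,0],"xyz":[0,0,-3.5],"jaw":-1},{"angular":[0,0,0],"xyz":[0,0,-3.5],"jaw":-1},{"angular":[0,0,0],"xyz":[0,0,-3.5],"jaw":-1},{"angular":[0,0,0],"xyz":[0,0,-3.5],"jaw":-1},{"angular":[0,0,0],"xyz":[0,0,-3.5],"jaw":-1},{"angular":[0,0,0],"xyz":[0,0,-3.5],"jaw":-1},{"angular":[0,0,0],"xyz":[0,0,-3.5],"jaw":-1},{"angular":[0,0,0],"xyz":[0,0,-3.5],"jaw":-1},{"angular":[0,0,0],"xyz":[0,0,-3.5],"jaw":-1},{"angular":[0,0,0],"xyz":[0,0,0],"jaw":-1},{"angular":[0,0,0],"xyz":[0,0,0],"jaw":-1}]'
```

```text
time_s: 7.83
ee_pos: [0.6464, 0.0088, 0.204]
ee_rot: [0.111, 0.994, 0.001, 0.002]
force: [-7.0, -0.6, 23.2]
opening: -0.0
finger_force: 11.9
```

Bottomed at 0.204 m and 23 N. Releasing and moving clear so both cameras can see the rack.

```bash
python3 -m pendant '[{"angular":[0,0,0],"xyz":[0,0,3],"jaw":-1},{"angular":[0,0,0],"xyz":[0,0,3],"jaw":-1},{"angular":[0,0,0],"xyz":[0,0,3],"jaw":-1},{"angular":[0,0,0],"xyz":[0,0,3],"jaw":-1},{"angular":[0,0,0],"xyz":[0,0,4],"jaw":-1},{"angular":[0,0,0],"xyz":[0,0,4],"jaw":-1},{"angular":[0,0,0],"xyz":[0,0,10],"jaw":-1},{"angular":[0,0,0],"xyz":[0,0,20],"jaw":-1},{"angular":[0,0,0],"xyz":[0,0,25],"jaw":-1},{"angular":[0,0,0],"xyz":[0,0,25],"jaw":-1},{"angular":[0,0,0],"xyz":[-8,-36,0],"jaw":-1},{"angular":[0,0,0],"xyz":[-8,-36,0],"jaw":-1},{"angular":[0,0,0],"xyz":[-8,-36,0],"jaw":-1},{"angular":[0,0,0],"xyz":[-8,-36,0],"jaw":-1},{"angular":[0,0,0],"xyz":[-8,-36,0],"jaw":-1},{"angular":[0,0,0],"xyz":[-8,-36,0],"jaw":-1},{"angular":[0,0,0],"xyz":[0,0,0],"jaw":-1},{"angular":[0,0,0],"xyz":[0,0,0],"jaw":-1},{"angular":[0,0,0],"xyz":[0,0,0],"jaw":-1}]'
python3 - <<'E'
from h import *
np.set_printoptions(precision=4,suppress=True)
o=[]
for cam,(x,y,w,h) in dict(side=(245,110,140,140),top=(210,90,140,140)).items():
    im,d=eyes.camera(cam);o.append(cv2.resize(im[y:y+h,x:x+w,::-1],(400,400),interpolation=cv2.INTER_CUBIC))
    v,u=np.nonzero(d>0);c=eyes.get_calibration(cam);z=d[v,u];p=np.c_[(u-c['cx'])/c['fx']*z,(v-c['cy'])/c['fy']*z,z]
    W=(p-np.array(c['t']))@np.array(c['R'])
    for k,g in (('long',(.645,.01)),('short',(.581,.1335))):
        q=W[(np.hypot(W[:,0]-g[0],W[:,1]-g[1])<.02)&(W[:,2]>.14)&(W[:,2]<.3)];t=q[q[:,2]>.2]
        print(cam,k,'z pct',np.percentile(q[:,2],[50,70,80,90,97]),len(t),np.median(t,0))
cv2.imwrite('pics/c4.png',np.hstack(o))
E
```

```text
time_s: 9.42
ee_pos: [0.5974, -0.2061, 0.3001]
ee_rot: [0.111, 0.994, 0.0, -0.0]
force: [0.2, 0.4, 0.0]
opening: 0.007
finger_force: 0.0
side long z pct [0.1879 0.1956 0.2143 0.2175 0.2187] 43 [0.6417 0.0109 0.2157]
side short z pct [0.1835 0.2018 0.2076 0.2093 0.2106] 40 [0.5795 0.1341 0.2085]
top long z pct [0.2058 0.2147 0.2156 0.2175 0.2187] 53 [0.6458 0.0084 0.2152]
top short z pct [0.2048 0.2073 0.2084 0.2099 0.2105] 53 [0.5825 0.1322 0.2074]
```

View pics/c4.png

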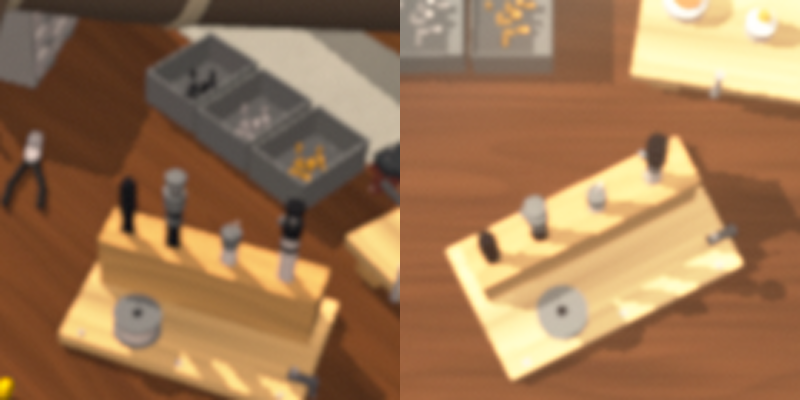

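The picture shows both knobs down, with the long pump at (293,210) and the short pump at (175,178) in the left half. Both pumps stand in their bores, and the arm is clear. The long knob measures 0.2155 m (34 mm down) and the short 0.208 m (27 mm down), so both are latched. Handing in.

```bash
python3 -c "
from rig import manip
print(manip.finish_job())"
```

```text
the job is handed in; nothing more can be done
None
```

I handed the job in with both plungers latched by camera measurement (long about 34 mm down, short about 27 mm down), both pumps upright in their bores and the arm clear; the hand-in returned no verdict.

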